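Feed a jig block through a covered sizing gauge with the push stick

ROBOT

A 7-joint arm with a two-finger parallel gripper is mounted at the origin on a cart in front of the work surface, level with it; the furniture and walls round the work are solid. World frame = base frame: x ahead of the robot, y to its left, z up, the work surface at z = 0. Lengths are in m, angles in rad, forces in N, time in s.
With the tool pointing down it reaches from about 0.4 to 0.85 m from the base axis. Payload 6.9 kg.
Tool frame: the origin (TCP) lies midway between the tips of the shut fingers; the grasp point (between the pads) lies behind it (ctrl.pinch_z is the z of the grasp point in the tool frame, in m); z points along the fingers, y is the line along which they close (so a half turn about z gives the same grasp; the last joint's range is limited). The gripper opens to 85 mm and grips with 20 to 120 N. Pads are 22 mm wide; open, the fingers measure 114 mm over their backs; the gripper's body (76 mm by 85 mm) begins 54 mm behind the grasp point. The pads swing forward as they close: fully open they stand 13 mm farther back than shut.
Start: joints at [-1.24, 0.507, -0.238, 1.5, 0.126, 1.149, -0.155], TCP at [0.14, 0.609, 0.231] pointing down, gripper open.
Joint ranges: [-3.08, 3.08], [-0.24, 2.05], [-1.43, 1.35], [0, 2.5], [-1.52, 4.66], [0.17, 1.96], [-2.89, 2.89]. Speed limits (rad/s): [2.39, 2.39, 3.14, 3.14, 3.14, 3.14, 3.14].

INTERFACE

Orientations are given as a unit quaternion [w, x, y, z].
In Python, from station import ctrl, get_state, vision, ticket, models gives the robot as it stands. Calls block until the motion is done:
- ctrl.movep(position, orientation): joint-space move of the TCP to a pose.
- ctrl.movel(position, frame=None, max_speed=0.15): straight line of the TCP; frame=None keeps the orientation; max_speed is the mean speed in m/s.
- ctrl.set_joints(angles): joint-space move.
- ctrl.ungrasp() and ctrl.close_gripper(force=None): open the fingers fully, or close them until they stop; force is the grip in N (None keeps the last).
- ctrl.pause(seconds).
- ctrl.ik(position, orientation): joint angles nearest the present ones, or None.
- get_state(): the state.
- vision.grab_frame(name): name is "side" or "top"; returns (picture, depth): 384x512x3 uint8, blue, green, red; 384x512 float32, m along the optical axis (not along the pixel's ray), 0 where there is no reading.
- vision.camera_info(name): a dict with "mtx" (3x3 intrinsics, pixels), "R" (3x3) and "t" (3): a world point X has camera coordinates R X + t. Camera axes: x right, y down, z forward; pixel columns grow to the right and rows downward; lengths in m; the calibration is good to about 2 mm. A picture is of the moment at which its call begins. camera_info takes no time and is no camera call.
A pose or a line that the arm cannot do raises ctrl.Unreachable and nothing moves.
- ticket.close_job(): hands the job in; it is judged then, once.
Trained networks look in the newest picture that a camera, given by its name, has taken for a name from the list of things; names that differ only in an ending like _2 or _b are one class to them, and where a whole thing is asked for, a point or a joint stands for the part that bears it (a point fixed in the world has none). Each returns a list of dicts, best first, with "p" (0 to 1); they miss things now and then, are a little off and sometimes report something else, mostly with a low value. They report only what shows in the picture. A call takes as long as a camera call.
- models.recognise(camera, target): "point" ([column, row] in pixels, amid what is visible of it).
- models.masks_of(camera, target): "mask" (384x512 bool, what is visible of it) and "point" ([column, row] in pixels, amid what is visible of it).
The state is a dict: "time": time; "qpos": joint angles; "qd": joint speeds; "tau": joint torques, N m; "tcp_pos": TCP position; "eef_rot": TCP orientation; "contact_force": force on the tool from outside, world axes, zero at the start; "wrist_torque": the same for the moment, N m; "width": finger opening in m; "gripper_force": force on a finger pad.
Only numpy, scipy, OpenCV 4.12 (cv2) and the standard library are available. Lean on these libraries where they do the work, as an engineer would, in place of code of your own. Each camera call takes 0.05 s, during which the arm holds its last target. There are 200 camera calls.

TASK

Check the dark jig block in the sizing gauge: set it flat on the bench in the gauge's flared mouth, lengthways, and with the push stick from the cradle, held in the gripper, feed it under the clear guard, all the way through the channel, until it lies wholly clear of the channel in the bay at the far end. Keep the fingers off the block once it is in the channel. Then draw the stick back out and leave it lying flat, clear of the gauge; leave all other things where they stand.

Things in the scene. Friction and masses are not known exactly. Their poses are not given: they have to be found in the camera images.
- block: the part: dark hardwood block 76 mm long (x) by 60 mm wide (y) by 24 mm high (z), 0.07 to 0.14 kg, two brass bushings flush in its top; origin at the centre of its underside. Grip it across its 60 mm width. It fits the gauge only lengthways (its x along the feed, either way round)
- gauge: sizing gauge, fixed: a guide channel between two plywood fences, the bench is its floor. Origin on the bench under the channel's middle, +x the feed direction, z up. Channel 64 mm wide, x = -70 to 70 mm; fences 30 mm high, outer faces y = +-46. Clear guard on top, x = -56 to 62 mm, underside 30 mm up; its knobs reach 47 mm
- mouth (a point): middle of the outer end of the gauge's flared mouth, on the bench (gauge x = -95 mm). There it is about 87 mm wide inside and 107 mm outside; it narrows to 64 mm at gauge x = -70 mm; walls 30 mm high, no guard above
- exit (a point): middle of the far end of the straight channel, on the bench (gauge x = 70 mm). Beyond it is the open-topped bay, 72 mm wide with 30 mm walls, up to the face of an end stop at gauge x = 160 mm; the gauge ends at 172 mm
- push_stick: plywood push stick 275 mm long (y), 12 mm thick (z), 0.06 kg; origin at mid-length, underside. A plank 42 mm wide, its edges 4 to 5 degrees askew to y: x = -19 to 22 mm at y = 0, -10 to 29 at y = 97, -29 to 15 at y = -103. It starts in the cradle. Its leading end must go about 170 mm past the mouth's outer end with the gripper still outside: hold it near its trailing end
- stick_notch_end (a point): middle of the push stick's notched end (stick y = -137.5 mm, x = 0, 6 mm above its underside); its square end face spans stick x = -16 to 13 mm. Either end may push
- stick_pointed_end (a point): middle of the push stick's pointed end (stick y = 137.5 mm, x = 11 mm, 6 mm above its underside), 18 mm wide (stick x = 2 to 20 mm)
- cradle: fixed wooden cradle; the stick lies flat in it along its y, 8 mm above the bench; origin on the bench under its middle. Cheeks 24 mm high hem the stick in from 34 to 142 mm either side of the middle (up to 42 mm out), so it can be gripped across its width only at y = -32 to 32 mm, over a rail 28 mm wide and 8 mm high; it lifts straight out
- miter_saw: the fixed miter saw behind the gauge: origin on the bench under its base. Base within 134 mm of a point 35 mm behind the origin (+x), 53 mm high; an arm with a knob, 51 mm high, reaches out from it to 209 mm before the origin (-x); the blade head above begins 65 mm before the origin, 147 to 390 mm up. Travel nearer the robot than the saw
- press_front (a point): a fixed point on the bench, in the middle of the front edge of the drill press's base, which is 185 mm wide (along y) and 40 mm high and goes back from there (+x). Its table, with a board on it, is 94 to 140 mm up and begins 15 mm farther back, 190 mm wide; feed handle and head are above it from 196 mm up. Travel nearer the robot than the press
- screw_tin: bystander: round grey tin, 68 mm across, 28 mm high, origin under its centre
- chuck_key: bystander: grey T-shaped drill chuck key lying flat, 52 by 63 by 18 mm, origin under its centre
- tape_measure: bystander: yellow and black tape measure, 41 by 93 by 64 mm high, origin under its centre
- carpenter_pencil: bystander: flat red carpenter pencil, 173 mm long, 14 mm wide, 8 mm high, origin under its centre

How it is judged:
By the outcome, as a careful person would: the job done as asked, in the order asked, and still so for the second after the job is handed in, with the robot touching nothing.
It also fails if it takes over 72 s, if anything falls off the work surface, if the arm or the gripper's body presses on something with over 40 N, if the wrist force passes 120 N, or if a joint passes its speed limit or range.

## Working session

There is one attempt and no reset: what is moved stays moved. The work goes in short steps, each a Python script; the robot and the scene stay as the last script left them, time stands still between calls to the robot, and variables do not carry over. Pictures are saved under pics/ and viewed, at most 10 in all, crops included, and the job is handed in when it is done.

```bash
ls; mkdir -p pics; python3 - <<'E'
from station import ctrl,get_state,vision,models
import cv2,numpy as np
for n in("top","side"):
    p,d=vision.grab_frame(n); cv2.imwrite(f"pics/{n}0.png",p); np.save(f"{n}d.npy",d)
    c=vision.camera_info(n); print(n,c["mtx"].round(1).tolist(),(-c["R"].T@c["t"]).round(3),c["R"].round(3).tolist())
    for t in["block","gauge","mouth","exit","push_stick","stick_notch_end","stick_pointed_end","cradle","miter_saw","press_front","screw_tin","chuck_key","tape_measure","carpenter_pencil"]:
        r=models.recognise(n,t)
        print(t,[(np.round(q["point"],1).tolist(),round(q["p"],2)) for q in r[:3]])
print(ctrl.pinch_z,get_state())
E
```

```text
pics
top [[420.2, 0.0, 252.2], [0.0, 420.2, 189.2], [0.0, 0.0, 1.0]] [0.087 0.22  1.294] [[-0.342, -0.94, -0.004], [-0.875, 0.32, -0.364], [0.343, -0.121, -0.931]]
block [([155.9, 225.2], 0.82)]
gauge [([277.0, 216.1], 0.69), ([155.9, 224.5], 0.51)]
mouth [([277.5, 216.3], 0.87)]
exit [([275.1, 217.9], 0.61), ([152.9, 222.4], 0.24), ([209.4, 194.8], 0.16)]
push_stick [([367.8, 154.8], 0.89)]
stick_notch_end [([368.4, 152.8], 0.83)]
stick_pointed_end [([366.1, 157.1], 0.7), ([141.8, 188.9], 0.37)]
cradle [([364.4, 172.7], 0.65)]
miter_saw [([363.5, 151.7], 0.53), ([141.3, 191.7], 0.2)]Traceback (most recent call last):
  File "<stdin>", line 7, in <module>
ValueError: it knows: block, carpenter_pencil, chuck_key, cradle, exit, gauge, miter_saw, mouth, push_stick, screw_tin, stick_notch_end, stick_pointed_end, tape_measure
```

```bash
python3 - <<'E'
from station import ctrl,get_state,vision,models
import cv2,numpy as np
c=vision.camera_info("side");print(c["mtx"].round(1).tolist(),(-c["R"].T@c["t"]).round(3),c["R"].round(3).tolist())
p,d=vision.grab_frame("side"); cv2.imwrite("pics/side0.png",cv2.resize(p,None,fx=1.5,fy=1.5)); np.save("sided.npy",d); np.save("sidep.npy",p)
p=cv2.imread("pics/top0.png");np.save("topp.npy",p); cv2.imwrite("pics/top0b.png",cv2.resize(p,None,fx=1.5,fy=1.5))
vision.grab_frame("top")
for n in("top","side"):
  out={}
  for t in["block","gauge","push_stick","cradle","miter_saw","screw_tin","chuck_key","tape_measure","carpenter_pencil"]:
    r=models.masks_of(n,t)
    print(n,t,[(np.round(q["point"],1).tolist(),round(q["p"],2),int(q["mask"].sum())) for q in r[:3]])
    if r: out[t]=r[0]["mask"]
  np.savez(n+"_masks.npz",**out)
print(ctrl.pinch_z,get_state())
E
```

```text
[[372.1, 0.0, 254.4], [0.0, 372.1, 187.1], [0.0, 0.0, 1.0]] [ 0.451 -0.881  0.596] [[0.993, -0.115, -0.0], [-0.058, -0.502, -0.863], [0.099, 0.857, -0.505]]
top block [([153.4, 223.4], 0.58, 447), ([364.9, 150.0], 0.45, 929)]
top gauge [([274.8, 216.9], 0.57, 1760), ([366.9, 170.2], 0.34, 678)]
top push_stick [([366.3, 151.4], 0.58, 847), ([152.8, 223.5], 0.54, 486)]
top cradle [([364.1, 173.1], 0.62, 695)]
top miter_saw [([367.3, 155.9], 0.49, 986)]
top screw_tin [([140.8, 189.8], 0.95, 379), ([279.8, 216.9], 0.2, 1869)]
top chuck_key [([256.0, 171.9], 0.59, 76)]
top tape_measure [([117.4, 223.0], 0.61, 374)]
top carpenter_pencil []
side block [([245.9, 150.7], 0.83, 268)]
side gauge [([216.5, 209.6], 0.88, 1426)]
side push_stick [([271.4, 302.3], 0.89, 2366)]
side cradle [([249.3, 313.9], 0.55, 1875)]
side miter_saw []
side screw_tin [([245.6, 150.5], 0.62, 245)]
side chuck_key [([269.8, 204.7], 0.6, 103)]
side tape_measure [([250.0, 134.3], 0.73, 304)]
side carpenter_pencil [([261.6, 178.0], 0.56, 112), ([215.7, 206.2], 0.47, 1342)]
-0.0187 {'time': 1.5, 'qpos': array([-1.23948497,  0.50749273, -0.23764255,  1.50018312,  0.12569597,
        1.14890944, -0.15483252]), 'qd': array([ 0.00081232,  0.00084639,  0.00027601,  0.003165  , -0.00020059,
       -0.00060128,  0.00076773]), 'tau': array([-6.06779067e-04, -6.20340371e+01, -2.18537740e+00, -2.49956542e+01,
        1.38017937e-02,  2.51881473e-03, -3.78322440e-07]), 'tcp_pos': array([0.13993522, 0.60912714, 0.2312868 ]), 'eef_rot': array([-1.73466217e-05,  1.12677202e-01,  9.93631646e-01, -4.67487495e-06]), 'contact_force': array([0.08594364, 0.30632314, 0.67157301]), 'wrist_torque': array([-0.06949474,  0.04400754,  0.03117065]), 'gripper_force': 0.0, 'width': 0.08547643680469026}
```

View pics/top0b.png

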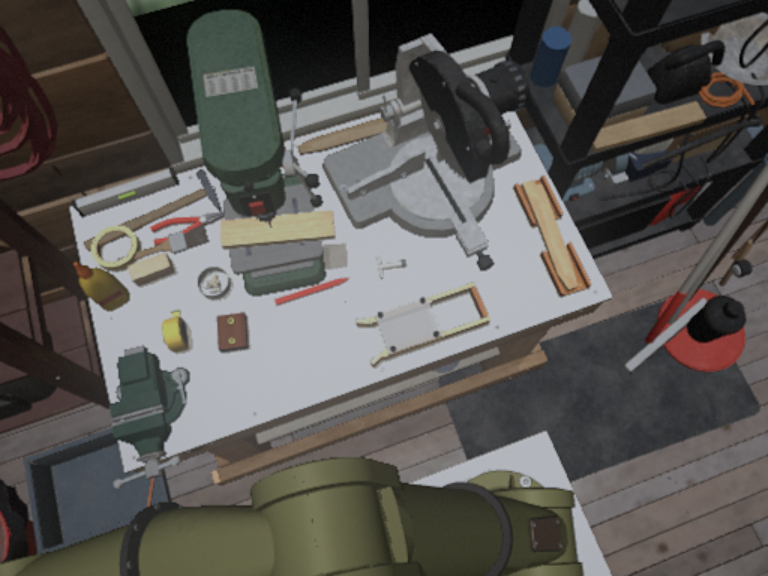

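View pics/side0.png

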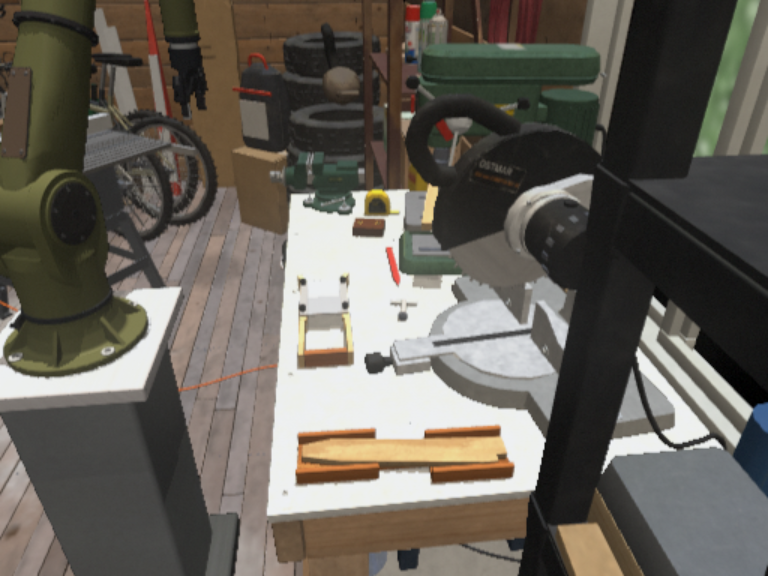

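The top view (1.5x pixels) shows the block at (232,332), the gauge with its mouth on the left at (367,342) and its bay end at (485,305), and the stick in the cradle at (555,240), with its pointed end near (572,285). The side view agrees. Next I'll measure poses from depth.

```bash
cat > h.py <<'E'
import numpy as np,cv2
from station import ctrl,get_state,vision,models
def cloud(n,d):
    c=vision.camera_info(n); v,u=np.mgrid[:384,:512]
    P=np.stack([(u-c["mtx"][0,2])/c["mtx"][0,0]*d,(v-c["mtx"][1,2])/c["mtx"][1,1]*d,d],-1)
    return (P-c["t"])@c["R"]
def atz(n,uv,z):
    c=vision.camera_info(n); o=-c["R"].T@c["t"]
    r=c["R"].T@np.linalg.inv(c["mtx"])@[uv[0],uv[1],1]
    return o+r*(z-o[2])/r[2]
def px(n,X):
    c=vision.camera_info(n);q=c["mtx"]@(c["R"]@np.asarray(X,float)+c["t"]);return q[:2]/q[2]
E
python3 - <<'E'
from h import *
for n in("top","side"):
    d=np.load(n+"d.npy");W=cloud(n,d);m=np.load(n+"_masks.npz")
    for k in m.files:
        q=W[m[k]&(d>0)]
        if len(q)<10: continue
        r=cv2.minAreaRect(q[:,:2].astype(np.float32)*1000)
        print(n,k,len(q),q.mean(0).round(3),np.percentile(q[:,2],[5,50,95]).round(3),np.round(r[0],1),np.round(r[1],1),round(r[2],1))
# metric ortho rectified picture at z=.03 1mm/px : cols = -y, rows = -x
p=np.load("topp.npy")
def ortho(z,x0,x1,y0,y1,s):
    c=vision.camera_info("top")
    xs=np.arange(x1,x0,-1/s/1000*1.0);ys=np.arange(y1,y0,-1/s/1000)
    X=np.stack(np.broadcast_arrays(xs[:,None],ys[None],z),-1)
    q=(X@c["R"].T+c["t"])@c["mtx"].T; q=(q[...,:2]/q[...,2:]).astype(np.float32)
    return cv2.remap(p,q,None,cv2.INTER_CUBIC),xs,ys
W=cloud("top",np.load("topd.npy")); print("bench z",np.median(W[235:245,120:140,2]))
im,_,_=ortho(.03,.35,.80,-.47,.33,1); 
for i in range(0,im.shape[0],50): cv2.line(im,(0,i),(6,i),(0,0,255),1)
for j in range(0,im.shape[1],50): cv2.line(im,(j+30-30,0),(j,6),(0,0,255),1)
print(im.shape);cv2.imwrite("pics/ortho.png",im)
E
```

```text
top block 447 [0.558 0.38  0.024] [0.016 0.025 0.029] [561.5 380.8] [58.  77.8] 79.6
top gauge 1752 [0.44  0.005 0.031] [0.008 0.034 0.041] [447.4  -4.3] [109.5 267.3] 1.0
top push_stick 844 [ 0.54  -0.349  0.02 ] [0.015 0.02  0.025] [ 538.4 -351.8] [ 46.9 273. ] 84.4
top cradle 692 [ 0.516 -0.349  0.016] [0.004 0.017 0.027] [ 538.4 -351.7] [ 85.7 287.5] 88.2
top miter_saw 982 [ 0.538 -0.348  0.019] [0.009 0.02  0.025] [ 539.1 -350.7] [ 58.1 275. ] 82.0
top screw_tin 379 [0.686 0.392 0.011] [-0.001  0.009  0.027] [684.3 389.8] [69.6 68.8] 57.0
top chuck_key 74 [0.594 0.016 0.012] [0.007 0.011 0.017] [599.5  12.8] [34.5 55.8] 2.0
top tape_measure 372 [0.59  0.49  0.047] [0.007 0.053 0.067] [607.3 499.5] [56.  93.4] 88.4
side block 268 [0.561 0.366 0.014] [-0.002  0.019  0.023] [562.1 394.1] [95.2 83.5] 79.2
side gauge 1421 [ 0.445 -0.036  0.027] [0.003 0.032 0.036] [446.2   4.5] [103.3 297.4] 0.8
side push_stick 2358 [ 0.543 -0.356  0.018] [0.012 0.019 0.021] [ 540.3 -355.3] [ 54.1 275.5] 82.5
side cradle 1866 [ 0.533 -0.365  0.016] [0.003 0.017 0.024] [ 538.9 -348.1] [101.1 283.1] 88.4
side screw_tin 245 [0.562 0.366 0.016] [0.001 0.02  0.023] [563.5 378. ] [63.3 74.4] 77.6
side chuck_key 102 [0.595 0.013 0.007] [-0.001  0.007  0.014] [593.6  14.2] [80.3 47.6] 73.4
side tape_measure 302 [0.596 0.527 0.013] [-0.004  0.028  0.059] [ 665.2 1200.8] [1477.1   78.3] 84.1
side carpenter_pencil 112 [0.598 0.197 0.004] [-0.003  0.004  0.007] [600.4 195.9] [159.6  17.5] 89.7
bench z 0.0011410615033578494
(451, 800, 3)
```

View pics/ortho.png

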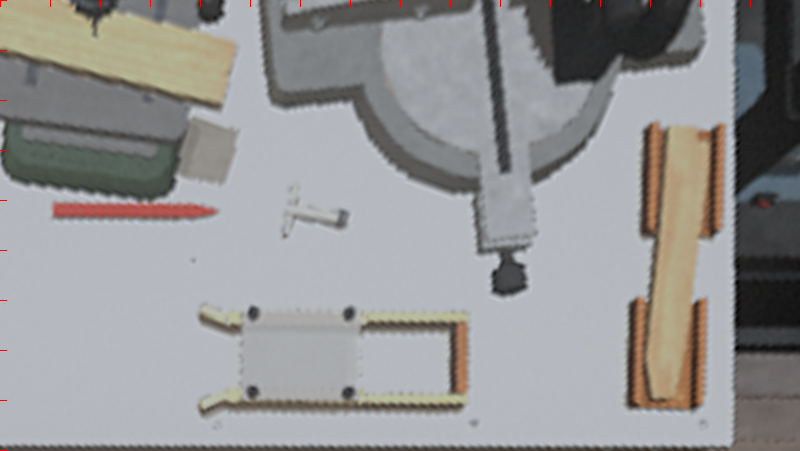

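```bash
cat > fit.py <<'E'
from h import *
from scipy.optimize import differential_evolution
def samp(segs,step=.002):
    o=[]
    for a,b in segs:
        a,b=np.array(a,float),np.array(b,float);n=max(2,int(np.linalg.norm(b-a)/step));o.append(a+(b-a)*np.linspace(0,1,n)[:,None])
    return np.vstack(o)/1.0
def place(P,q):
    c,s=np.cos(q[2]),np.sin(q[2]);return np.c_[P[:,0]*c-P[:,1]*s+q[0],P[:,0]*s+P[:,1]*c+q[1],P[:,2]]
def proj(n,X):
    c=vision.camera_info(n);q=(X@c["R"].T+c["t"])@c["mtx"].T;return (q[:,:2]/q[:,2:]).astype(np.float32)
def grad(p):
    g=np.zeros(p.shape[:2],np.float32)
    f=cv2.GaussianBlur(p.astype(np.float32),(0,0),1.0)
    gx,gy=cv2.Sobel(f,-1,1,0),cv2.Sobel(f,-1,0,1)
    return np.minimum(np.sqrt(gx**2+gy**2).max(2),150)
def fit(P,ims,q0,r=(.012,.012,.08)):
    G={n:grad(p) for n,p in ims.items()}
    def cost(q): 
        X=place(P,q);return -sum(cv2.remap(G[n],proj(n,X)[None],None,cv2.INTER_LINEAR).mean() for n in G)
    R=differential_evolution(cost,[(a-b,a+b) for a,b in zip(q0,r)],seed=1,popsize=20,maxiter=80)
    return R.x,R.fun
def rect(x0,x1,y0,y1,z): c=[(x0,y0,z),(x1,y0,z),(x1,y1,z),(x0,y1,z)];return list(zip(c,c[1:]+c[:1]))
def poly(c): return list(zip(c,c[1:]+c[:1]))
m=1e-3
h=.030
GAUGE=samp([s for k in(-1,1) for s in [((-.07,k*.046,h),(.172,k*.046,h)),((.07,k*.036,h),(.16,k*.036,h)),((-.095,k*.0435,h),(-.07,k*.032,h)),((-.095,k*.0535,h),(-.07,k*.046-k*.002,h)),((-.095,k*.0435,h),(-.095,k*.0535,h))]]+[((.172,-.046,h),(.172,.046,h)),((.16,-.036,h),(.16,.036,h))])
BLOCK=samp(rect(-.038,.038,-.03,.03,.024))
def stick(z): 
    z=z+.012;return samp([((-.029,-.103,z),(-.010,.097,z)),((.015,-.103,z),(.029,.097,z)),((-.016,-.1375,z),(.013,-.1375,z)),((.002,.1375,z),(.020,.1375,z))])
E
python3 - <<'E'
from fit import *
ims={n:np.load(n+"p.npy") for n in("top","side")}
pi=np.pi;res={}
for nm,P,q0 in(("gauge",GAUGE,(.445,.034,-pi/2+.015)),("block",BLOCK,(.561,.381,-.18)),("stick",stick(.008),(.540,-.352,-pi/2-.09+.08))):
    for sel in(["top","side"],["top"],["side"]):
        q,f=fit(P,{n:ims[n] for n in sel},q0); print(nm,sel,q.round(4),round(f,1))
        if len(sel)==2: res[nm]=(P,q)
out=[]
for n,(r0,r1,c0,c1) in(("top",(95,255,130,410)),("side",(130,330,180,350))):
    s=4 if n=="top" else 4
    im=cv2.resize(ims[n][r0:r1,c0:c1],None,fx=s,fy=s,interpolation=cv2.INTER_CUBIC)[:600]
    for P,q in res.values():
        for u,v in proj(n,place(P,q)): cv2.circle(im,(int((u-c0+.5)*s),int((v-r0+.5)*s)),0,(255,0,255),-1)
    im=im[:,:800] if n=="side" else cv2.resize(im,None,fx=.71,fy=.71)
    cv2.imwrite(f"pics/fit_{n}.png",cv2.resize(im,None,fx=.75,fy=.75) if n=="side" else im);print(im.shape)
# obstacles height map, left region
W=cloud("top",np.load("topd.npy"));g=W.reshape(-1,3)
for lo in np.arange(.30,.62,.04):
    print(round(lo,2),[round(float(np.max(g[(g[:,0]>lo)&(g[:,0]<lo+.04)&(g[:,1]>y)&(g[:,1]<y+.04)][:,2],initial=-9)),2) for y in np.arange(.16,.68,.04)])
E
```

```text
gauge ['top', 'side'] [ 0.4444  0.0326 -1.5817] -261.0
gauge ['top'] [ 0.4349  0.0378 -1.5765] -135.7
gauge ['side'] [ 0.443   0.0282 -1.5667] -142.3Traceback (most recent call last):
  File "<stdin>", line 6, in <module>
  File "fit.py", line 21, in fit
    R=differential_evolution(cost,[(a-b,a+b) for a,b in zip(q0,r)],seed=1,popsize=20,maxiter=80)
    return fun(*args, **kwargs)
    ret = solver.solve()
    next(self)
    ~~~~^^^^^^
    energy = self.func(parameters)
    return self.f(x, *self.args)
           ~~~~~~^^^^^^^^^^^^^^^
  File "fit.py", line 20, in cost
    X=place(P,q);return -sum(cv2.remap(G[n],proj(n,X)[None],None,cv2.INTER_LINEAR).mean() for n in G)
                         ~~~^^^^^^^^^^^^^^^^^^^^^^^^^^^^^^^^^^^^^^^^^^^^^^^^^^^^^^^^^^^^^^^^^^^^^^^^^
  File "fit.py", line 20, in <genexpr>
    X=place(P,q);return -sum(cv2.remap(G[n],proj(n,X)[None],None,cv2.INTER_LINEAR).mean() for n in G)
                                            ~~~~^^^^^
  File "fit.py", line 11, in proj
    c=vision.camera_info(n);q=(X@c["R"].T+c["t"])@c["mtx"].T;return (q[:,:2]/q[:,2:]).astype(np.float32)
ValueError: time passes only in moves, steps and waits
```

```bash
sed -i 's/,150)/,450)/' fit.py
python3 - <<'E'
s=open('h.py').read().replace("def cloud","CI={n:vision.camera_info(n) for n in('top','side')}\ndef cloud",1)
a,b=s.split("def cloud");b=b.replace("vision.camera_info(n)","CI[n]");open('h.py','w').write(a+"def cloud"+b)
s=open('fit.py').read().replace("vision.camera_info(n)","CI[n]");open('fit.py','w').write(s)
E
cat > run1.py <<'E'
from fit import *
ims={n:np.load(n+"p.npy") for n in("top","side")}
pi=np.pi;res={}
for nm,P,q0 in(("gauge",GAUGE,(.445,.034,-pi/2+.015)),("block",BLOCK,(.561,.381,-.18)),("stick",stick(.008),(.540,-.352,-pi/2-.09+.08))):
    for sel in(["top","side"],["top"],["side"]):
        q,f=fit(P,{n:ims[n] for n in sel},q0); print(nm,sel,q.round(4),round(f,1))
        if len(sel)==2: res[nm]=(P,q)
for n,(r0,r1,c0,c1) in(("top",(115,240,140,400)),("side",(130,330,180,350))):
    s=3
    im=cv2.resize(ims[n][r0:r1,c0:c1],None,fx=s,fy=s,interpolation=cv2.INTER_CUBIC)
    for P,q in res.values():
        for u,v in proj(n,place(P,q)): cv2.circle(im,(int((u-c0+.5)*s),int((v-r0+.5)*s)),0,(255,0,255),-1)
    cv2.imwrite(f"pics/fit_{n}.png",im)
W=cloud("top",np.load("topd.npy"));g=W.reshape(-1,3)
for lo in np.arange(.30,.66,.04):
    print(round(lo,2),[round(float(np.max(g[(g[:,0]>lo)&(g[:,0]<lo+.04)&(g[:,1]>y)&(g[:,1]<y+.04)][:,2],initial=-9)),2) for y in np.arange(.16,.68,.04)])
E
python3 run1.py
```

```text
gauge ['top', 'side'] [ 0.4396  0.0325 -1.5389] -354.9
gauge ['top'] [ 0.4348  0.0385 -1.5772] -199.8
gauge ['side'] [ 0.4426  0.0295 -1.5683] -218.0
block ['top', 'side'] [ 0.5635  0.3795 -0.1457] -490.9
block ['top'] [ 0.5587  0.3811 -0.1972] -240.8
block ['side'] [ 0.5624  0.3692 -0.1526] -304.4
stick ['top', 'side'] [ 0.5361 -0.3499 -1.6161] -430.3
stick ['top'] [ 0.5307 -0.3491 -1.5967] -163.6
stick ['side'] [ 0.5358 -0.3515 -1.591 ] -277.7
0.3 [-0.82, -0.83, -0.84, -9.0, -9.0, -9.0, -9.0, -9.0, -9.0, 0.12, 0.1, 0.08, 0.06]
0.34 [0.01, 0.01, 0.01, 0.01, 0.01, 0.01, 0.01, 0.01, 0.01, 0.1, 0.11, 0.1, 0.05]
0.38 [0.01, 0.01, 0.01, 0.01, 0.01, 0.01, 0.01, 0.01, 0.01, 0.14, 0.14, 0.14, 0.01]
0.42 [0.01, 0.01, 0.01, 0.01, 0.01, 0.01, 0.01, 0.01, 0.03, 0.14, 0.14, 0.14, 0.01]
0.46 [0.01, 0.01, 0.01, 0.01, 0.01, 0.01, 0.01, 0.01, 0.04, 0.12, 0.14, 0.14, -0.82]
0.5 [0.01, 0.01, 0.01, 0.01, 0.03, 0.03, 0.03, 0.01, 0.05, 0.12, 0.12, 0.1, 0.01]
0.54 [0.01, 0.01, 0.01, 0.01, 0.03, 0.03, 0.03, 0.06, 0.07, 0.12, 0.12, 0.01, 0.01]
0.58 [0.12, 0.03, 0.02, 0.01, 0.03, 0.03, 0.03, 0.07, 0.07, 0.01, 0.01, 0.01, 0.01]
0.62 [0.44, 0.45, 0.44, 0.13, 0.13, 0.03, 0.03, 0.05, 0.05, 0.01, 0.01, 0.01, 0.01]
```

View pics/fit_top.png

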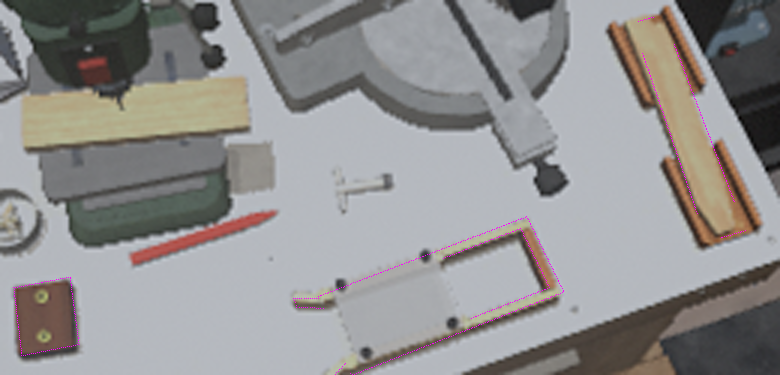

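View pics/fit_side.png

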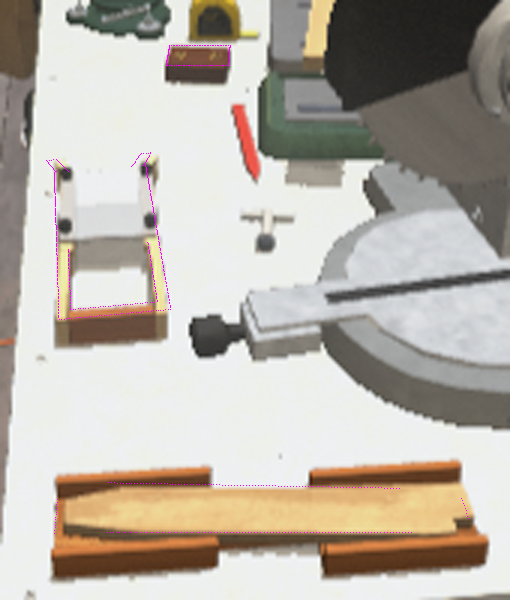

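```bash
cat > seg.py <<'E'
from fit import *
def seg(n,p,lo,hi,box,z):
    """world xy at height z of HSV-selected pixels lying in world box"""
    m=cv2.inRange(cv2.cvtColor(p,cv2.COLOR_BGR2HSV),lo,hi)
    v,u=np.nonzero(m);c=CI[n];o=-c["R"].T@c["t"]
    r=np.c_[u,v,np.ones(len(u))]@np.linalg.inv(c["mtx"]).T@c["R"]
    X=o+r*((z-o[2])/r[:,2])[:,None]
    k=(X[:,0]>box[0])&(X[:,0]<box[1])&(X[:,1]>box[2])&(X[:,1]<box[3]);return X[k,:2],np.c_[u,v][k]
def rep(X):
    r=cv2.minAreaRect((X*1000).astype(np.float32));return len(X),np.round(r[0],1),np.round(r[1],1),round(r[2],1)
E
python3 - <<'E'
from seg import *
ims={n:np.load(n+"p.npy") for n in("top","side")}
for n in ims:
    hsv=cv2.cvtColor(ims[n],cv2.COLOR_BGR2HSV)
    def c(X): u,v=np.round(px(n,X)).astype(int);return hsv[v,u].tolist()
    print(n,"stick",c((.53,-.35,.02)),c((.6,-.345,.02)),"cheek",c((.62,-.39,.024)),"fence",[c((.443+k*.041,y,.03)) for k in(-1,1) for y in(-.06,-.11)],"block",c((.561,.381,.024)),"bench",c((.5,.2,0)))
    X,_=seg(n,ims[n],(15,40,150),(40,255,255),(.37,.51,-.16,.16),.03);print("gauge",rep(X))
    for lo,hi in((-.14,-.05),(-.03,.06),(.095,.14)):
        k=(X[:,1]>lo)&(X[:,1]<hi);f=X[k];
        for s in(f[f[:,0]<.443],f[f[:,0]>.443]): print("  ",lo,len(s),(np.percentile(s[:,0],[3,50,97])*1000).round(1),(np.percentile(s[:,1],[1,99])*1000).round(1)) if len(s)>5 else 0
    X,_=seg(n,ims[n],(14,60,140),(40,255,255),(.37,.70,-.40,-.30),.02);print("stick",rep(X))
    for x in np.arange(.40,.70,.025):
        s=X[abs(X[:,0]-x)<.004,1]
        if len(s)>3: print("  ",round(x,3),(np.percentile(s,[3,97])*1000).round(1))
    X,_=seg(n,ims[n],(0,60,20),(15,255,130),(.5,.62,.32,.44),.024);print("block",rep(X))
E
```

```text
top stick [21, 64, 179] [18, 78, 177] cheek [13, 132, 166] fence [[34, 37, 186], [32, 50, 185], [34, 42, 187], [34, 41, 186]] block [8, 82, 109] bench [110, 12, 190]
gauge (152, array([440.7,  -3.1]), array([ 90.9, 263.7]), 0.8)
   -0.14 61 [397.  400.7 404.7] [-132.6  -51.6]
   -0.14 52 [479.  482.5 486. ] [-133.8  -50.8]
   0.095 9 [394.8 401.8 406.7] [ 95.6 126.1]
   0.095 9 [479.2 482.9 484.7] [ 95.3 122. ]
stick (828, array([ 534.7, -350.5]), array([ 44.2, 283.4]), 84.0)
   0.4 [-355.3 -319.3]
   0.425 [-353.3 -324.3]
   0.45 [-358.  -321.6]
   0.475 [-361.4 -324.9]
   0.5 [-364.2 -328. ]
   0.525 [-364.  -331.3]
   0.55 [-367.5 -333.2]
   0.575 [-374.2 -336.7]
   0.6 [-377.9 -338.4]
   0.625 [-379.9 -340.4]
   0.65 [-382.  -342.3]
   0.675 [-369.6 -346.6]
block (371, array([562.7, 382.2]), array([57.9, 73.5]), 78.0)
side stick [19, 106, 235] [17, 118, 227] cheek [13, 145, 137] fence [[29, 74, 237], [28, 77, 237], [29, 70, 238], [28, 72, 237]] block [10, 122, 119] bench [90, 2, 239]
gauge (245, array([441.7, -10.7]), array([262.8, 103.9]), 88.9)
   -0.14 85 [397.6 402.8 405.9] [-137.5  -50.4]
   -0.14 80 [477.7 483.2 487.9] [-138.8  -50.5]
   -0.03 7 [475.9 478.9 486.6] [-29.9 -24.7]
   0.095 9 [392.3 398.3 403.7] [110.8 118.3]
   0.095 10 [484.3 489.5 495.4] [107.1 119.8]
stick (2105, array([ 537.9, -354.2]), array([ 64.2, 281.1]), 89.6)
   0.4 [-376.1 -349.4]
   0.425 [-369.3 -325.1]
   0.45 [-359.9 -322.4]
   0.475 [-364.9 -325.3]
   0.5 [-367.8 -328.1]
   0.525 [-370.8 -333.7]
   0.55 [-373.8 -336.8]
   0.575 [-376.5 -336.9]
   0.6 [-379.6 -339.8]
   0.625 [-382.3 -340. ]
   0.65 [-385.3 -342.8]
   0.675 [-375.1 -345.2]
block (139, array([558.8, 358.3]), array([78.4, 72.9]), 83.3)
```

```bash
cat >> h.py <<'E'
def Q(deg):
    a=np.radians(deg);y=np.array([np.cos(a),np.sin(a),0]);z=np.array([0,0,-1.]);R=np.c_[np.cross(y,z),y,z]
    from scipy.spatial.transform import Rotation
    q=Rotation.from_matrix(R).as_quat();return np.r_[q[3],q[:3]]
def st(m=""):
    s=get_state();print(m,"t",round(s["time"],2),"tcp",s["tcp_pos"].round(4),"w",round(s["width"],4),"gf",round(s["gripper_force"],1),"F",s["contact_force"].round(1),"j",s["qpos"].round(2))
GX,GY=.4427,.034
def gx(x,dx=0): return GX+ .004*x*-1+dx, GY-x   # gauge x -> world xy (yaw -1.575)
E
python3 - <<'E'
from h import *
for nm,p,az in(("block",(.562,.381,0),(79.7,-100.3)),("place",(.443,.151,0),(-.2,179.8)),("cradle",(.537,-.351,.009),(83.6,-96.4)),("lay",(.443,.345,.001),(-.2,179.8)),("trail",(.443,.4225,0),(-.2,179.8)),("end",(.443,.17,.0),(-.2,179.8))):
    for a in az:
        q=ctrl.ik(list(p),Q(a)); print(nm,a,None if q is None else np.round(q,2))
E
```

```text
block 79.7 [-0.54  0.82 -0.17  1.58  0.18  0.76  0.61]
block -100.3 [-0.89  0.87  0.48  1.59 -0.51  0.81 -1.95]
place -0.2 [-0.44  0.62  0.09  2.17 -0.15  0.36 -0.23]
place 179.8 [-0.06  0.65 -0.48  2.16  0.65  0.47  2.09]
cradle 83.6 [ 0.48  0.76  0.11  1.69 -0.12  0.69  2.11]
cradle -96.4 [ 0.19  0.86  0.64  1.7  -0.67  0.81 -0.55]
lay -0.2 [-0.75  0.69  0.08  1.92 -0.1   0.53 -0.62]
lay 179.8 [-0.36  0.74 -0.55  1.92  0.62  0.66  1.84]
trail -0.2 [-0.84  0.74  0.06  1.78 -0.07  0.62 -0.74]
trail 179.8 [-0.46  0.8  -0.57  1.78  0.61  0.75  1.78]
end -0.2 [-0.48  0.62  0.1   2.15 -0.15  0.37 -0.26]
end 179.8 [-0.1   0.66 -0.48  2.15  0.65  0.49  2.05]
```

```bash
python3 - <<'E'
from h import *
b=(.562,.381)
ctrl.movep([*b,.13],Q(79.7)); st("above")
ctrl.movel([*b,.002],max_speed=.2); st("down")
ctrl.close_gripper(40); st("grip")
ctrl.movel([b[0],b[1],.09],max_speed=.2); st("lift")
for n in("top","side"):
    p,_=vision.grab_frame(n);np.save(n+"1.npy",p)
t=np.load("top1.npy");s=np.load("side1.npy")
cv2.imwrite("pics/lift.png",cv2.resize(np.hstack([t[120:300,60:260],s[60:240,130:330]]),None,fx=2,fy=2))
E
```

```text
above t 3.28 tcp [0.5608 0.3829 0.1304] w 0.0855 gf 0.0 F [0.7 0.2 0.1] j [-0.52  0.67 -0.2   1.48  0.14  1.01  0.64]
down t 4.08 tcp [0.5624 0.3819 0.0031] w 0.0855 gf 0.0 F [-0.5 -0.4  0.3] j [-0.54  0.81 -0.17  1.58  0.18  0.76  0.61]
grip t 4.43 tcp [0.5629 0.3817 0.0039] w 0.0589 gf 43.7 F [-0.7  0.3  6.7] j [-0.54  0.81 -0.17  1.58  0.18  0.76  0.61]
lift t 5.03 tcp [0.5616 0.3805 0.0893] w 0.0593 gf 43.1 F [-0.  -0.6 -2.5] j [-0.52  0.71 -0.19  1.52  0.16  0.92  0.63]
```

View pics/lift.png

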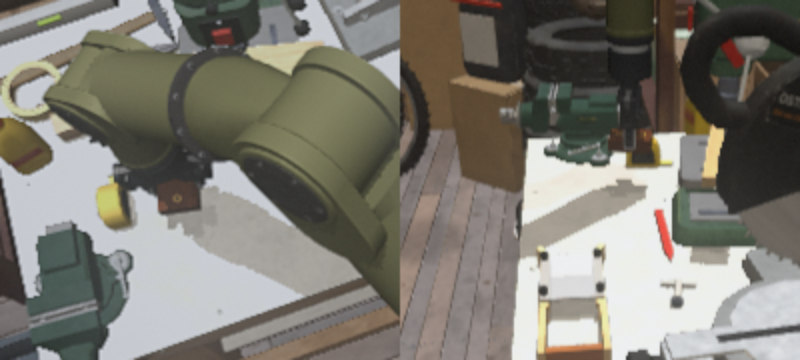

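The block is in the gripper and lifted (top-left panel at about (178,195)), with the gauge undisturbed. Next is placing it.

```bash
python3 - <<'E'
from h import *
x,y=gx(-.117)
ctrl.movep([x,y+.015,.08],Q(-.2)); st("above")
ctrl.movel([x,y,.02],max_speed=.15); ctrl.pause(.2); st("near")
ctrl.movel([x,y,.0045],max_speed=.06); ctrl.pause(.2); st("down")
ctrl.ungrasp(); st("open")
ctrl.movel([x,y+.01,.12],max_speed=.25)
ctrl.movep([.40,.30,.25],Q(-.2)) ; st("away")
for n in("top","side"):
    p,_=vision.grab_frame(n);np.save(n+"2.npy",p)
t=np.load("top2.npy");s=np.load("side2.npy")
cv2.imwrite("pics/placed.png",cv2.resize(np.hstack([t[150:290,130:330],s[130:270,160:360]]),None,fx=2,fy=2))
E
```

```text
above t 6.09 tcp [0.444  0.1672 0.0798] w 0.0591 gf 43.1 F [ 0.4 -0.1 -1.5] j [-0.52  0.48  0.16  2.09 -0.13  0.58 -0.27]
near t 6.85 tcp [0.4438 0.1517 0.0208] w 0.0589 gf 43.1 F [ 0.6  0.6 -0.9] j [-0.46  0.58  0.12  2.15 -0.16  0.42 -0.22]
down t 7.46 tcp [0.443  0.1509 0.0043] w 0.059 gf 43.0 F [0.7 0.9 0. ] j [-0.45  0.61  0.11  2.17 -0.17  0.37 -0.21]
open t 7.84 tcp [0.4432 0.151  0.0046] w 0.0853 gf 0.0 F [ 0.8  0.8 -0.6] j [-0.45  0.61  0.11  2.17 -0.17  0.38 -0.21]
away t 9.26 tcp [0.3999 0.2984 0.2483] w 0.085 gf 0.0 F [ 0.1 -0.7 -0.7] j [-0.86  0.3   0.23  1.8  -0.08  1.05 -0.61]
```

View pics/placed.png

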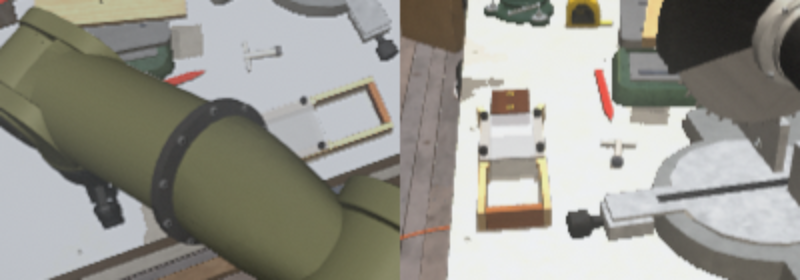

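The side panel shows the block (at about (510,103)) sitting square in the flared mouth. Next is the stick.

```bash
python3 - <<'E'
from h import *
ctrl.movep([.43,-.05,.22],Q(-50)); st()
ctrl.movep([.48,-.30,.18],Q(-96.4))
c=(.538,-.351)
ctrl.movep([*c,.12],Q(-96.4)); st("above")
ctrl.movel([*c,.03],max_speed=.2); ctrl.movel([*c,.0095],max_speed=.08); ctrl.pause(.1); st("down")
ctrl.close_gripper(50); ctrl.pause(.1); st("grip")
ctrl.movel([*c,.10],max_speed=.15); st("lift")
for n in("top","side"):
    p,_=vision.grab_frame(n);np.save(n+"3.npy",p)
t=np.load("top3.npy");s=np.load("side3.npy")
cv2.imwrite("pics/stick.png",cv2.resize(np.hstack([t[60:260,260:460],s[140:340,160:380]]),None,fx=1.8,fy=1.8))
E
```

```text
t 10.68 tcp [ 0.4305 -0.0486  0.2199] w 0.0856 gf 0.0 F [-0.3  0.8  0.3] j [-0.43  0.26  0.62  2.   -0.19  0.94 -0.58]
above t 12.17 tcp [ 0.5384 -0.3494  0.1195] w 0.0853 gf 0.0 F [-0.1 -0.8  0.6] j [ 0.13  0.74  0.74  1.61 -0.57  1.02 -0.64]
down t 13.28 tcp [ 0.538  -0.3512  0.0096] w 0.0854 gf 0.0 F [0.1 0.5 0.6] j [ 0.18  0.86  0.65  1.69 -0.67  0.82 -0.55]
grip t 13.86 tcp [ 0.5382 -0.3513  0.0099] w 0.0396 gf 51.0 F [-0.5  0.2  4.2] j [ 0.18  0.86  0.65  1.69 -0.67  0.82 -0.55]
lift t 14.61 tcp [ 0.5377 -0.3503  0.0991] w 0.0398 gf 50.5 F [0.1 1.9 0. ] j [ 0.14  0.76  0.73  1.63 -0.58  0.98 -0.62]
```

View pics/stick.png

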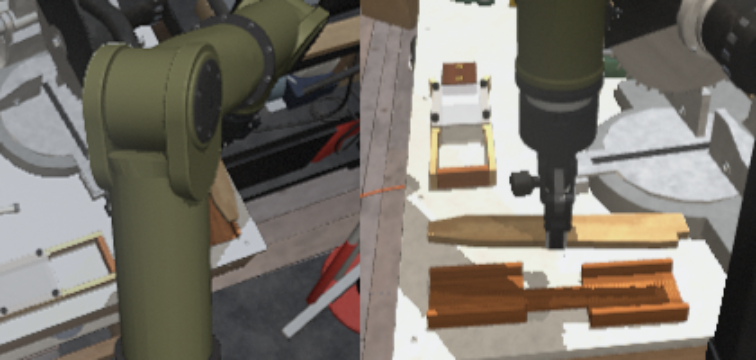

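The side panel shows the stick held level above the empty cradle. I'll carry it round and lay it behind the block.

```bash
python3 - <<'E'
from h import *
ctrl.movel([.45,-.32,.13],max_speed=.2)
ctrl.movep([.43,-.14,.15],Q(-60)); ctrl.movep([.43,.08,.15],Q(-30)); st()
x,y=.4427,.347
ctrl.movep([x,y,.09],Q(-.2)); ctrl.movel([x,y,.012],max_speed=.12); ctrl.pause(.2); st("near")
for z in(.006,.004,.0025):
    ctrl.movel([x,y,z],max_speed=.05); ctrl.pause(.1); st("low")
    if get_state()["contact_force"][2]>4: break
ctrl.ungrasp(); st("open")
ctrl.movel([x,y,.10],max_speed=.25); ctrl.movep([.42,.12,.28],Q(-.2)); st("away")
for n in("top","side"):
    p,_=vision.grab_frame(n);np.save(n+"4.npy",p)
t=np.load("top4.npy");s=np.load("side4.npy")
from seg import *
for n,p in(("top",t),("side",s)):
    X,_=seg(n,p,(14,60,130),(40,255,255),(.38,.51,.19,.50),.012)
    print(n,rep(X))
    for yy in np.arange(.2,.5,.03):
        q=X[abs(X[:,1]-yy)<.005,0]
        if len(q)>3: print("  ",round(yy,3),(np.percentile(q,[4,96])*1000).round(1))
cv2.imwrite("pics/laid.png",cv2.resize(np.hstack([t[140:300,60:260],s[80:240,140:340]]),None,fx=2,fy=2))
E
```

```text
t 16.99 tcp [0.4307 0.0781 0.15  ] w 0.0396 gf 50.5 F [0.4 0.3 0. ] j [-0.65  0.36  0.56  2.09 -0.28  0.75 -0.44]
near t 19.06 tcp [0.4431 0.3473 0.0128] w 0.0398 gf 50.5 F [ 0.3 -0.4 -0.1] j [-0.88  0.69  0.28  1.91 -0.33  0.58 -0.4 ]
low t 19.43 tcp [0.4426 0.3469 0.0059] w 0.0395 gf 50.5 F [ 0.3 -0.  -0. ] j [-0.88  0.7   0.27  1.92 -0.33  0.56 -0.39]
low t 19.77 tcp [0.4427 0.347  0.004 ] w 0.0399 gf 50.5 F [0.2 0.4 0. ] j [-0.88  0.71  0.27  1.92 -0.33  0.56 -0.39]
low t 20.12 tcp [0.4427 0.347  0.0025] w 0.04 gf 50.5 F [-0.1  0.6 -0.8] j [-0.88  0.71  0.27  1.92 -0.33  0.56 -0.39]
open t 20.64 tcp [0.4427 0.347  0.0025] w 0.0852 gf 0.0 F [ 0.7 -0.9 -0.5] j [-0.88  0.71  0.27  1.92 -0.33  0.56 -0.39]
away t 22.3 tcp [0.4198 0.1213 0.279 ] w 0.0856 gf 0.0 F [-0.3 -1.  -0.2] j [-0.73  0.19  0.47  1.88 -0.1   1.1  -0.22]
top (580, array([444.3, 350.7]), array([ 41.4, 271.8]), 0.7)
   0.23 [432.3 454. ]
   0.26 [425.7 460.8]
   0.29 [425.4 460.1]
   0.32 [426.  460.5]
   0.35 [426.2 461.4]
   0.38 [425.2 461.8]
   0.41 [425.6 443.1]
   0.44 [424.1 456.7]
   0.47 [422.7 462.2]
side (361, array([443.5, 338.5]), array([296.3,  40.7]), 89.6)
   0.2 [439.  447.5]
   0.23 [429.  457.2]
   0.26 [426.  458.1]
   0.29 [426.3 459.1]
   0.32 [428.5 460.1]
   0.35 [428.3 461.4]
   0.38 [425.5 461.9]
   0.41 [425.2 459.6]
   0.44 [425.5 460.5]
   0.47 [425.6 457.6]
```

View pics/laid.png

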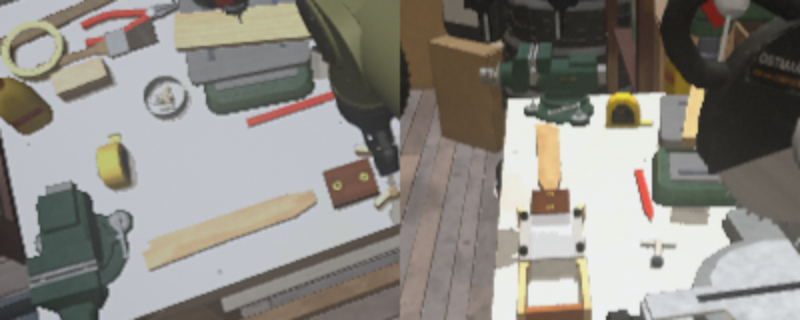

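The stick lies straight in line behind the block. In the left panel its tip is at about (315,198) and its tail at (148,255), clear of the vise. I'll grip near the tail and feed.

```bash
cat > push.py <<'E'
from h import *
def push(y0,y1,x,z,v,step=.03,lim=15):
    n=max(1,int(np.ceil(abs(y1-y0)/step)))
    for y in np.linspace(y0,y1,n+1)[1:]:
        ctrl.movel([x+ (y-.431)*.004,y,z],max_speed=v); F=get_state()["contact_force"]; print(round(y,3),F.round(1))
        if np.abs(F[:2]).max()>lim: print("STOP");return y
    return y1
E
python3 - <<'E'
from push import *
x,y=.4432,.431
ctrl.movep([x,y,.12],Q(-.2)); ctrl.movel([x,y,.03],max_speed=.2); ctrl.movel([x,y,.0015],max_speed=.08); st("down")
ctrl.close_gripper(60); ctrl.pause(.1); st("grip")
ctrl.movel([x,y,.0055],max_speed=.05); st("up")
y=push(y,.205,x,.0055,.08)
st("pushed")
for n in("top","side"):
    p,_=vision.grab_frame(n);np.save(n+"5.npy",p)
t=np.load("top5.npy");s=np.load("side5.npy")
cv2.imwrite("pics/push.png",cv2.resize(np.hstack([t[150:290,160:360],s[90:230,160:360]]),None,fx=2,fy=2))
E
```

```text
down t 24.82 tcp [0.443  0.4308 0.001 ] w 0.0854 gf 0.0 F [0.6 0.1 0.7] j [-0.94  0.76  0.22  1.77 -0.25  0.65 -0.58]
grip t 25.4 tcp [0.4436 0.4312 0.0022] w 0.0414 gf 61.2 F [-0.3 -0.3  5.7] j [-0.94  0.76  0.22  1.77 -0.25  0.65 -0.58]
up t 25.65 tcp [0.4432 0.4311 0.0056] w 0.0418 gf 60.7 F [ 0.1 -0.5 -0.3] j [-0.95  0.75  0.22  1.76 -0.25  0.65 -0.58]
0.403 [ 0.6  0.8 -1.3]
0.374 [-2.8 12.5 -0.1]
0.346 [-12.   57.1   4.1]
STOP
pushed t 27.15 tcp [0.4409 0.3705 0.0095] w 0.0416 gf 103.0 F [-12.   57.1   4.1] j [-0.84  0.69  0.18  1.9  -0.26  0.54 -0.48]
```

View pics/push.png

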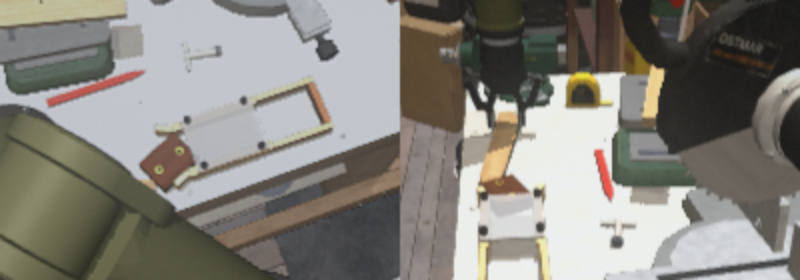

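The top panel shows the block twisted at the mouth (about (167,160)). The pointed tip pushed it off-centre and it jammed, so I stopped. The fix is to back out, turn the stick so its square notched end leads, reset the block deeper, and feed again.

```bash
python3 - <<'E'
from push import *
ctrl.movel([.4432,.40,.0095],max_speed=.12); st("back")
ctrl.movel([.40,.42,.20],max_speed=.25)
ctrl.movep([.38,.42,.20],Q(60)); ctrl.movep([.38,.40,.20],Q(120)); ctrl.movep([.42,.30,.16],Q(175.1)); st("turned")
for n in("top","side"):
    p,_=vision.grab_frame(n);np.save(n+"6.npy",p)
t=np.load("top6.npy");s=np.load("side6.npy")
cv2.imwrite("pics/turn.png",cv2.resize(np.hstack([t[140:300,100:300],s[60:220,150:350]]),None,fx=2,fy=2))
from seg import *
for n,pp in (("top",t),("side",s)):
    r=models.masks_of(n,"block"); print(n,[(np.round(q["point"]),round(q["p"],2)) for q in r])
    X,_=seg(n,pp,(0,60,20),(15,255,135),(.38,.50,.08,.22),.024);print(rep(X))
E
```

```text
back t 27.85 tcp [0.4433 0.3984 0.0092] w 0.0417 gf 77.3 F [-0.1 -0.6 -1.1] j [-0.91  0.73  0.22  1.82 -0.25  0.62 -0.54]
turned t 31.47 tcp [0.4199 0.3007 0.1602] w 0.042 gf 77.3 F [ 0.2 -0.2 -0.6] j [-0.34  0.44 -0.47  1.88  0.25  0.88  2.12]
top [(array([243., 237.]), 0.79)]
(269, array([435.2, 130.4]), array([58.8, 73.7]), 18.3)
side [(array([211., 181.]), 0.57)]
(122, array([433.4, 130.1]), array([55.8, 52.4]), 18.2)
```

View pics/turn.png

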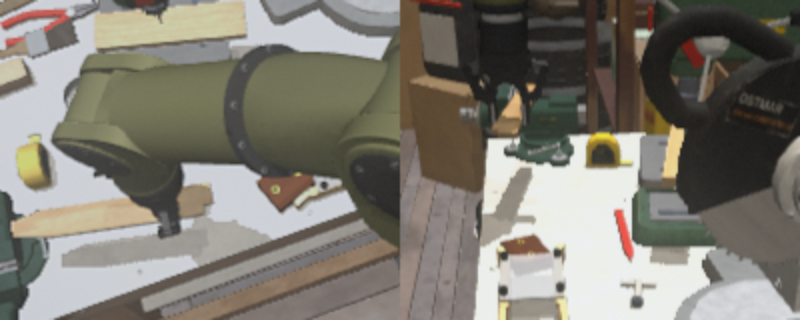

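The 11th view was one over the picture allowance, so from here I use numbers only. In the last view the block at the mouth is rotated about 18°, centred near (0.435, 0.130), and the stick is turned with its notched end leading.

```bash
python3 - <<'E'
from push import *
from seg import *
x,y=GX-.001,.2615
ctrl.movep([x,y,.09],Q(175.1)); ctrl.movel([x,y,.015],max_speed=.15); st("near")
for z in(.006,.003,.0015):
    ctrl.movel([x,y,z],max_speed=.05)
    if get_state()["contact_force"][2]>4: break
st("low"); ctrl.ungrasp(); ctrl.movel([x,y,.12],max_speed=.3)
ctrl.movep([.40,.30,.25],Q(60)); st("away")
for n in("top","side"):
    p,_=vision.grab_frame(n);np.save(n+"7.npy",p)
    X,_=seg(n,p,(0,60,20),(15,255,135),(.38,.50,.08,.22),.024);print(n,"block",rep(X), X.min(0).round(3),X.max(0).round(3))
    X,_=seg(n,p,(14,60,130),(40,255,255),(.38,.51,.185,.50),.012);print("stick",rep(X))
    for yy in(.21,.24,.29,.34,.39,.44):
        q=X[abs(X[:,1]-yy)<.005,0]
        if len(q)>3: print("  ",yy,(np.percentile(q,[4,96])*1000).round(1))
    print((np.percentile(X[:,1],[.5,99.5])*1000).round(1))
E
```

```text
near t 32.74 tcp [0.442  0.2626 0.0159] w 0.0417 gf 77.2 F [ 0.4 -0.5 -0.3] j [-0.35  0.64 -0.35  2.04  0.41  0.53  2.06]
low t 33.58 tcp [0.4419 0.2615 0.0025] w 0.0417 gf 78.6 F [-2.7 -2.  11. ] j [-0.37  0.66 -0.33  2.05  0.43  0.5   2.05]
away t 36.2 tcp [0.3998 0.2997 0.2491] w 0.0854 gf 0.0 F [ 0.4 -0.1  0.7] j [-0.73  0.29  0.05  1.79 -0.02  1.06  0.37]Traceback (most recent call last):
  File "<stdin>", line 12, in <module>
    return umr_minimum(a, axis, None, out, keepdims, initial, where)
ValueError: zero-size array to reduction operation minimum which has no identity
```

```bash
python3 - <<'E'
from push import *
from seg import *
def look(n,tag):
    p,_=vision.grab_frame(n);np.save(n+tag+".npy",p)
    X,_=seg(n,p,(0,60,20),(15,255,135),(.38,.50,.08,.22),.024)
    if len(X)>20: print(n,"block",rep(X), X.min(0).round(3),X.max(0).round(3))
    X,_=seg(n,p,(14,60,130),(40,255,255),(.38,.51,.185,.50),.012)
    if len(X)<50: return
    print(n,"stick",rep(X),(np.percentile(X[:,1],[.5,99.5])*1000).round(1))
    for yy in(.21,.24,.29,.34,.39,.44):
        q=X[abs(X[:,1]-yy)<.005,0]
        if len(q)>3: print("  ",yy,(np.percentile(q,[4,96])*1000).round(1))
look("side","7")
a=18.3;d=.030;b=np.array([.435-.314*d,.1305+.949*d])
ctrl.movep([*b,.09],Q(a)); ctrl.movel([*b,.03],max_speed=.2)
ctrl.movel([*b,.004],max_speed=.08); st("down")
if abs(get_state()["contact_force"]).max()<8:
    ctrl.close_gripper(40); ctrl.pause(.1); st("grip")
E
```

```text
side block (134, array([431.8, 135.2]), array([56.1, 62.5]), 17.5) [0.401 0.111] [0.468 0.169]
side stick (375, array([458.2, 335.1]), array([279.6,  43.3]), 79.2) [196.7 464.4]
   0.21 [417.6 453.1]
   0.24 [419.1 459.4]
   0.29 [429.7 466. ]
   0.34 [442.5 475.5]
   0.39 [454.5 485.2]
   0.44 [463.4 491.5]
down t 38.09 tcp [0.4259 0.1591 0.0046] w 0.0856 gf 0.0 F [ 0.2 -0.  -0.6] j [-0.5   0.6   0.12  2.2  -0.21  0.35  0.12]
grip t 38.55 tcp [0.4259 0.1591 0.0048] w 0.0589 gf 42.0 F [-1.3  0.4  5.8] j [-0.5   0.6   0.12  2.2  -0.21  0.35  0.12]
```

```bash
python3 - <<'E'
from push import *
from seg import *
s=get_state()["tcp_pos"]
ctrl.movel([s[0]-.004,s[1]+.016,s[2]+.001],max_speed=.1); st("back")
ctrl.movel([s[0],s[1]+.018,.065],max_speed=.2)
x,y=gx(-.1405)
ctrl.movep([x,y+.008,.065],Q(-.2)); ctrl.movel([x,y,.02],max_speed=.15); ctrl.pause(.1); st("near")
ctrl.movel([x,y,.0048],max_speed=.06); ctrl.pause(.15); st("down")
ctrl.ungrasp(); st("open"); ctrl.movel([x,y+.005,.12],max_speed=.3)
ctrl.movep([.42,.36,.22],Q(-8)); st("away")
for n in("side","top"):
    p,_=vision.grab_frame(n);np.save(n+"8.npy",p)
    X,_=seg(n,p,(0,60,20),(15,255,135),(.38,.50,.07,.22),.024)
    if len(X)>20: print(n,"block",rep(X), X.min(0).round(3),X.max(0).round(3))
    for yy in np.arange(.1,.19,.01):
        q=X[abs(X[:,1]-yy)<.005,0]
        if len(q)>3: print("  ",round(yy,3),(np.percentile(q,[4,96])*1000).round(1))
E
```

```text
back t 38.87 tcp [0.4218 0.1756 0.0059] w 0.0589 gf 43.1 F [-0.5 -0.1 -0.7] j [-0.54  0.6   0.13  2.19 -0.21  0.36  0.09]
near t 40.21 tcp [0.4435 0.1746 0.0206] w 0.0587 gf 43.3 F [ 0.8  0.7 -0.8] j [-0.58  0.59  0.23  2.13 -0.3   0.44 -0.11]
down t 40.76 tcp [0.4431 0.1745 0.0046] w 0.0589 gf 43.9 F [ 0.  -0.1 -1.2] j [-0.57  0.62  0.21  2.14 -0.32  0.4  -0.1 ]
open t 41.14 tcp [0.4433 0.1745 0.0048] w 0.0857 gf 0.0 F [-0.5 -0.2  0.1] j [-0.57  0.62  0.21  2.14 -0.32  0.4  -0.1 ]
away t 42.52 tcp [0.42   0.358  0.2184] w 0.0855 gf 0.0 F [-0.2 -1.2 -0.3] j [-1.04  0.43  0.44  1.72 -0.21  1.04 -0.68]
side block (158, array([443.8, 147.8]), array([73. , 55.2]), 89.8) [0.416 0.111] [0.471 0.184]
   0.11 [417.3 469.9]
   0.12 [418.8 468.7]
   0.13 [416.4 468.3]
   0.14 [419.3 465.7]
   0.15 [416.4 469.2]
   0.16 [416.3 467.4]
   0.17 [417.9 468.5]
   0.18 [417.  425.2]
top block (385, array([439. , 139.9]), array([81.7, 79. ]), 88.5) [0.398 0.098] [0.477 0.181]
   0.11 [416.4 471.7]
   0.12 [415.7 469.6]
   0.13 [416.2 469.5]
   0.14 [416.6 469.4]
   0.15 [416.8 468.5]
   0.16 [416.6 469.1]
   0.17 [416.8 469.2]
   0.18 [416.4 467.8]
```

```bash
python3 - <<'E'
from seg import *
for n in("side","top"):
    p=np.load(n+"8.npy")
    X,_=seg(n,p,(14,55,130),(40,255,255),(.38,.53,.186,.50),.012); print(n,rep(X))
    Y=[]
    for yy in np.arange(.19,.50,.015):
        q=X[abs(X[:,1]-yy)<.005,0]
        if len(q)>3: print("  ",round(yy,3),len(q),(np.percentile(q,[4,96])*1000).round(1),(q.mean()*1000).round(1))
E
```

```text
side (387, array([456.8, 332.4]), array([285.4,  43.6]), 79.6)
   0.19 4 [438.6 447.6] 443.1
   0.205 12 [426.9 455. ] 442.3
   0.22 18 [417.9 456.5] 440.1
   0.235 20 [421.6 459.1] 442.6
   0.25 19 [424.9 460.7] 444.4
   0.265 19 [425.  461.2] 444.7
   0.28 19 [428.6 465.2] 447.4
   0.295 17 [432. 466.] 450.5
   0.31 17 [435.7 470.1] 455.4
   0.325 15 [439.2 474.6] 459.3
   0.34 11 [442.5 475.5] 459.0
   0.355 12 [443.  479.6] 461.3
   0.37 15 [445.3 483.6] 462.2
   0.385 13 [451.  484.7] 468.1
   0.4 12 [455.1 490.9] 473.6
   0.415 10 [459.  490.2] 474.6
   0.43 11 [459.4 490.9] 475.0
   0.445 8 [467.2 491.8] 479.5
   0.46 5 [475.1 489.3] 482.2
top (101, array([479.4, 451. ]), array([47.7, 25.1]), 69.9)
   0.43 4 [462.5 466.3] 464.4
   0.445 28 [463.6 490.9] 476.2
   0.46 26 [468.9 491.3] 479.7
   0.475 10 [473.5 489.4] 481.8
```

```bash
python3 - <<'E'
from push import *
from seg import *
g=(.4743,.417)
ctrl.movep([*g,.10],Q(-10.2)); ctrl.movel([*g,.03],max_speed=.2); ctrl.movel([*g,.0015],max_speed=.08); st("down")
ctrl.close_gripper(60); ctrl.pause(.1); st("grip")
ctrl.movel([g[0],g[1]+.003,.012],max_speed=.08)
ctrl.movep([.4545,.420,.010],Q(-4.9)); ctrl.movel([.4545,.420,.0055],max_speed=.05);ctrl.pause(.1); st("aligned")
for n in("side","top"):
    p,_=vision.grab_frame(n);np.save(n+"9.npy",p)
    X,_=seg(n,p,(14,55,130),(40,255,255),(.38,.53,.186,.50),.016); 
    for yy in np.arange(.19,.50,.015):
        q=X[abs(X[:,1]-yy)<.005,0]
        if len(q)>3: print("  ",n,round(yy,3),len(q),(np.percentile(q,[4,96])*1000).round(1))
E
```

```text
down t 44.25 tcp [0.4741 0.4167 0.001 ] w 0.0856 gf 0.0 F [-0.4  0.3  0.6] j [-0.95  0.79  0.33  1.73 -0.37  0.69 -0.6 ]
grip t 44.85 tcp [0.4748 0.4172 0.0022] w 0.0377 gf 60.5 F [-0.1 -0.6  6.1] j [-0.95  0.79  0.33  1.73 -0.37  0.69 -0.6 ]
aligned t 45.73 tcp [0.4549 0.4198 0.0053] w 0.0376 gf 60.0 F [-1.  -0.5 -0.4] j [-0.97  0.77  0.31  1.76 -0.34  0.67 -0.56]
   side 0.205 13 [427.2 455.1]
   side 0.22 18 [418.2 455.5]
   side 0.235 20 [418.5 455.9]
   side 0.25 18 [421.7 454.3]
   side 0.265 19 [421.9 458. ]
   side 0.28 17 [425.2 458.7]
   side 0.295 18 [425.4 461.3]
   side 0.31 15 [425.2 461.8]
   side 0.325 13 [428.6 465.9]
   side 0.34 11 [432.  464.9]
   side 0.355 13 [430.8 465.2]
   side 0.37 15 [433.  469.2]
   side 0.385 11 [436.3 468.1]
   side 0.4 9 [440.  467.3]
   side 0.43 5 [458.7 472.6]
   side 0.445 8 [448.3 472.9]
   side 0.46 8 [448.5 469.7]
   side 0.475 5 [452.3 466.6]
   top 0.205 14 [426.4 448.7]
   top 0.22 33 [418.3 451.3]
   top 0.235 39 [414.8 453.3]
   top 0.25 45 [416.3 454.3]
   top 0.265 39 [418.4 455.9]
   top 0.28 34 [419.5 457.4]
   top 0.295 40 [422.1 459.4]
   top 0.31 39 [424.3 459.7]
   top 0.325 36 [428.4 461.1]
   top 0.34 20 [445.7 464. ]
   top 0.355 4 [462.  465.9]
   top 0.385 6 [443.6 451.8]
   top 0.4 26 [439.5 464.8]
   top 0.415 11 [431.1 448.4]
```

```bash
python3 - <<'E'
from push import *
from seg import *
x=.4543
ctrl.movep([x,.420,.0055],Q(-4.4)); st()
y=push(.420,.375,x,.0055,.06,step=.015,lim=8)
if y==.375: y=push(y,.19,x,.0055,.08,step=.03,lim=10)
ctrl.pause(.1); st("pushed")
for n in("side","top"):
    p,_=vision.grab_frame(n);np.save(n+"10.npy",p)
    X,_=seg(n,p,(0,60,20),(12,255,125),(.405,.48,-.12,.20),.024)
    if len(X)>20: print(n,"block",rep(X), np.percentile(X,[2,98],axis=0).round(3).tolist())
    r=models.recognise(n,"block"); print([(np.round(q["point"]),round(q["p"],2),atz(n,q["point"],.024).round(3)) for q in r[:2]])
E
```

```text
t 46.08 tcp [0.4543 0.4201 0.0056] w 0.0373 gf 60.0 F [-0.4  0.2 -1. ] j [-0.97  0.76  0.3   1.76 -0.34  0.67 -0.55]
0.405 [-0.4  0.1 -0.9]
0.39 [ 0.8  0.5 -1.1]
0.375 [-0.   0.5 -1. ]
0.349 [ 1.  -0.4 -0.4]
0.322 [ 0.5  0.2 -0.3]
0.296 [-0.5 -0.3 -0.2]
0.269 [ 0.2  0.1 -0.1]
0.243 [ 0.2  0.6 -1.3]
0.216 [-0.2  0.1 -0.5]
0.19 [-0.1  0.3 -0.5]
pushed t 50.77 tcp [0.4534 0.1903 0.0055] w 0.0376 gf 60.0 F [ 0.4  0.  -1.4] j [-0.59  0.63  0.22  2.11 -0.31  0.43 -0.2 ]
side block (327, array([439.6, -76.3]), array([87.7, 56.8]), 87.7) [[0.413, -0.119], [0.468, -0.034]]
[(array([215., 219.]), 0.62, array([ 0.44 , -0.066,  0.024]))]
top block (345, array([440.4, -66.9]), array([71.2, 58.6]), 89.2) [[0.412, -0.101], [0.469, -0.033]]
[(array([300., 211.]), 0.95, array([ 0.433, -0.061,  0.024]))]
```

```bash
python3 - <<'E'
from push import *
from seg import *
y=push(.19,.1755,.4543,.0055,.06,lim=8); ctrl.pause(.1)
for n in("top",):
    p,_=vision.grab_frame(n);np.save(n+"11.npy",p)
    hsv=cv2.cvtColor(p,cv2.COLOR_BGR2HSV)
    X,_=seg(n,p,(0,60,20),(12,255,125),(.405,.48,-.12,.20),.024); print(rep(X),np.percentile(X,[1,99],axis=0).round(3).tolist())
    for yy in np.arange(.045,-.150,-.005):
        u,v=np.round(px(n,(.443,yy,.024))).astype(int);print(round(yy,3),hsv[v,u].tolist(),end=" ")
E
```

```text
0.176 [-0.4 -0.3 -0.2]
(366, array([440.4, -78.7]), array([76.6, 58.7]), 88.9) [[0.411, -0.116], [0.469, -0.041]]
0.045 [30, 52, 64] 0.04 [28, 59, 78] 0.035 [32, 57, 81] 0.03 [31, 61, 105] 0.025 [30, 54, 75] 0.02 [32, 52, 69] 0.015 [33, 45, 63] 0.01 [32, 56, 86] 0.005 [30, 54, 85] 0.0 [32, 55, 84] -0.005 [30, 52, 84] -0.01 [30, 51, 85] -0.015 [30, 54, 85] -0.02 [28, 55, 84] -0.025 [30, 34, 91] -0.03 [21, 56, 181] -0.035 [20, 59, 190] -0.04 [16, 60, 120] -0.045 [9, 108, 113] -0.05 [8, 104, 113] -0.055 [31, 96, 173] -0.06 [31, 94, 180] -0.065 [19, 107, 131] -0.07 [10, 103, 109] -0.075 [10, 100, 110] -0.08 [10, 102, 108] -0.085 [9, 100, 110] -0.09 [9, 97, 108] -0.095 [12, 98, 115] -0.1 [29, 93, 165] -0.105 [32, 77, 132] -0.11 [14, 101, 121] -0.115 [8, 104, 108] -0.12 [13, 14, 128] -0.125 [8, 60, 68] -0.13 [12, 118, 177] -0.135 [13, 120, 177] -0.14 [8, 26, 185] -0.145 [108, 13, 203]
```

```bash
python3 - <<'E'
from push import *
from seg import *
x=.4543
y=push(.1755,.173,x,.0055,.04,lim=8)
push(.173,.42,x,.0055,.12,step=.06,lim=15)
for z in(.004,.0025,.0015):
    ctrl.movel([x,.42,z],max_speed=.04)
    if get_state()["contact_force"][2]>3: break
st("low"); ctrl.ungrasp(); ctrl.pause(.1); ctrl.movel([x,.42,.12],max_speed=.25); ctrl.movep([.36,.42,.28],Q(-4.4)); st("away")
for n in("top","side"):
    p,_=vision.grab_frame(n);np.save(n+"12.npy",p)
    X,_=seg(n,p,(0,60,20),(12,255,125),(.405,.48,-.123,.20),.024); print(n,"block",rep(X),np.percentile(X,[1,99],axis=0).round(3).tolist())
    X,_=seg(n,p,(14,55,130),(40,255,255),(.38,.53,.15,.52),.012); print("stick",rep(X) if len(X)>9 else 0)
    for t in("screw_tin","chuck_key","tape_measure","carpenter_pencil"):
        r=models.recognise(n,t); print(t,[(np.round(q["point"]),round(q["p"],2)) for q in r[:1]])
X=cloud("side",vision.grab_frame("side")[1]).reshape(-1,3);k=(abs(X[:,0]-.445)<.02)&(X[:,1]>.21)&(X[:,1]<.40)
print("stick top z by y",[(round(y,2),round(float(np.median(X[k&(abs(X[:,1]-y)<.01),2])),4)) for y in(.22,.26,.30,.34,.38)])
E
```

```text
0.173 [-0.4  1.2 -0.1]
0.222 [ 1.  -0.1 -0. ]
0.272 [-0.   0.4 -1.7]
0.321 [ 1.4 -0.3 -0.9]
0.371 [ 0.4 -0.1 -1. ]
0.42 [ 0.  -0.9 -1.1]
low t 55.3 tcp [0.4544 0.4199 0.0022] w 0.0378 gf 60.7 F [-1.2 -1.7  5.7] j [-0.97  0.77  0.3   1.76 -0.35  0.66 -0.55]
away t 57.33 tcp [0.36   0.4196 0.2783] w 0.0853 gf 0.0 F [-0.3 -0.5  0.2] j [-1.21  0.38  0.46  1.62 -0.18  1.18 -0.79]
top block (363, array([439.9, -78.9]), array([75.1, 58.6]), 89.9) [[0.411, -0.116], [0.468, -0.043]]
stick (317, array([438.8, 272.9]), array([133.8,  41.3]), 85.3)
screw_tin [(array([140., 190.]), 0.96)]
chuck_key [(array([256., 177.]), 0.54)]
tape_measure [(array([116., 209.]), 0.57)]
carpenter_pencil [(array([210., 196.]), 0.53)]
side block (243, array([439.3, -82.9]), array([58. , 71.3]), 0.1) [[0.41, -0.118], [0.468, -0.048]]
stick (378, array([446.2, 309. ]), array([332.2,  55.5]), 80.1)
screw_tin []
chuck_key []
tape_measure []
carpenter_pencil [(array([215., 208.]), 0.27)]
stick top z by y [(0.22, 0.0092), (0.26, 0.0084), (0.3, 0.0089), (0.34, 0.0097), (0.38, 0.0091)]
```

```bash
python3 -c "
from station import ticket
print(ticket.close_job())"
```

```text
the job is handed in; nothing more can be done
None
```

The job is handed in at about 57 s of robot time: by my measurements the block lies in the bay about 7 mm past the channel's end, and the stick lies flat on the bench clear of the gauge. The first feed with the pointed end twisted and jammed the block in the mouth (57 N at the wrist, under the 120 N limit), so I reset it and fed it through with the notched end. I also viewed 11 pictures, one over the limit of 10.

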